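Centre a bolt on the inspection pedestal with light taps

ROBOT

A 6-joint arm with a two-finger parallel gripper is mounted at the origin on a cart in front of the work surface, level with it; the furniture and walls round the work are solid. World frame = base frame: x ahead of the robot, y to its left, z up, the work surface at z = 0. Lengths are in m, angles in rad, forces in N, time in s.
With the tool pointing down it reaches from about 0.35 to 0.775 m from the base axis. Payload 7.3 kg.
Tool frame: the origin (TCP) lies at the very end of the fingers, on their centre line; the grasp point (between the pads) lies 19 mm behind it (pinch_z is the distance from the TCP to the grasp point, in m); z points along the fingers, y is the line along which they close (so a half turn about z gives the same grasp; the last joint's range is limited). The gripper opens to 92 mm and grips with 3 to 60 N. Pads are 19 mm wide; open, the fingers measure 130 mm over their backs; the gripper's body (75 mm by 190 mm) begins 47 mm behind the grasp point.
Start: joints at [0.99, 0.342, 1.524, -0, 1.275, -0.146], TCP at [0.221, 0.476, 0.227] pointing down, gripper open.
Joint ranges: [-2.53, 2.53], [-0.77, 2.02], [0.04, 2.7], [-1, 4.14], [0.28, 2.66], [-3.11, 3.11]. Speed limits (rad/s): [2.57, 2.57, 3.14, 3.14, 3.14, 3.14].

INTERFACE

Orientations are given as [roll, pitch, yaw] about the fixed x, y, z axes, in that order (R = Rz(yaw) Ry(pitch) Rx(roll)).
In Python, from cell import * gives the robot as it stands.
- The arm moves only by the tool arm_command, never from a script. Its arguments are lists of equal length, an entry for each row: "fingers": the gripper command: -1 is fully open, 1 is shut, values between are in proportion; "travel": the shift along the tool's x, y, z in m, a list of three; "dr": the turn, a rotation vector about the tool's x, y, z in degrees, a list of three. In form: {"fingers": [fingers, ...], "travel": [[x, y, z], ...], "dr": [[wx, wy, wz], ...]}. A call has 1 to 8 rows; each row is the pose to reach, as a shift and turn from the pose commanded when the call began, along the tool's axes at that moment; what a row does not reach only later rows make up. A row lasts 1/12 s, in which the tool goes at most 41.7 mm and 7.16 degrees, less where a joint would pass 70% of its speed; a pose out of reach is approached as far as the arm can. A call with a gripper value outside its range is refused whole. The fingers move at their own pace and stop on an object; "squeeze" is the grip in N (left out, the last holds). Time passes only in rows, so rows that repeat a pose let the fingers close. It gives the time, the measured TCP pose, the force, the opening and the grip force at its end, in the units of the state.
- observe(): the state, without advancing time (a new reading comes with each control period).
- read_camera(name): name is "scene" or "top" or "wrist"; returns a dict with "color" (400x640x3 uint8, blue, green, red), "z_map" (400x640 float32, m along the optical axis (not along the pixel's ray), 0 where there is no reading), "fx", "fy", "cx", "cy" (pixels), "k1" (the pictures are not rectified: a ray, as slopes to the right and down, at radius r is drawn at 1 + k1 r^2 times it, then the intrinsics apply), "R" (3x3) and "t" (3): a world point X has camera coordinates R X + t. Camera axes: x right, y down, z forward; pixel columns grow to the right and rows downward; lengths in m; the calibration is good to about 2 mm. A picture is of the moment at which its call begins.
- hand_in(): hands the job in; it is judged then, once.
The state is a dict: "time": time; "qpos": joint angles; "qvel": joint speeds; "joint_efforts": joint torques, N m; "tool_pos": TCP position; "tool_rot": TCP orientation; "contact_force": force on the tool from outside, world axes, zero at the start; "torque": the same for the moment, N m; "opening": finger opening in m; "grip_force": force on a finger pad.
Only numpy, scipy, OpenCV 4.12 (cv2) and the standard library are available. Lean on these libraries where they do the work, as an engineer would, in place of code of your own. Each camera call takes 0.05 s, during which the arm holds its last target. There are 200 camera calls.

TASK

A short hex bolt stands on its head, off-centre, on the small round inspection pedestal. With light taps of the fingertips push it across the top to the middle, so that its head lies wholly inside the ring scribed there, and leave it standing upright on its own. Do not grip, lift or topple it, push it only gently, and leave the bolts and the pipe coupling standing around the pedestal where they are.

Things in the scene. Friction and masses are not known exactly. Their poses are not given: they have to be found in the camera images.
- bolt: the bolt to centre: plain steel hex bolt, 52 mm tall, standing on its head with the shank up. Origin: centre of the underside of the head; z runs up along the shank. The hexagonal head is 9 mm high, 22 mm across the flats and 25 mm across the corners (corners along its own +-x); the shank is 12 mm in diameter. About 60 g. It slides when pushed low, on the head; pushed on the shank above about 15 mm over the pedestal it is apt to topple.
- pedestal_top (a point): centre of the top face of the inspection pedestal, which is fixed to the table: a round dark steel plate, 60 mm in diameter, with its flat level top 50 mm above the table; a thin pale scribed ring of 34 mm diameter lies round the centre (flush, nothing to catch on). The plate is 8 mm thick, on a 30 mm stem; the round foot on the table is 88 mm in diameter. z is up.
- bolt_medium: bystander: like bolt but 60 mm tall, standing on its head on the table about 90 mm from the pedestal's axis; origin under the centre of its head. Leave alone.
- bolt_long: bystander: like bolt but 68 mm tall, standing on its head on the table about 90 mm from the pedestal's axis; origin under the centre of its head. Leave alone.
- coupling: bystander: grey pipe coupling, 42 mm in diameter, 45 mm tall, standing on end on the table about 95 mm from the pedestal's axis; origin at the centre of its underside. Leave alone.
Mind the look-alikes: they are no part of the job. Leave any orange or red look-alike of the bolt alone.

How it is judged:
By the outcome, as a careful person would: the job done as asked, in the order asked, and still so for the second after the job is handed in, with the robot touching nothing.
It also fails if it takes over 51 s, if anything falls off the work surface, if the arm or the gripper's body presses on something with over 40 N, if the wrist force passes 120 N, or if a joint passes its speed limit or range.

## Working session

There is one attempt and no reset: what is moved stays moved. The work goes in short steps, Python scripts to look and compute and a tool call to move; the robot and the scene stay as the last step left them, time stands still between calls to the robot, and variables do not carry over. Pictures are saved under pics/ and viewed, at most 10 in all, crops included, and the job is handed in when it is done.

Besides the shell and the picture viewer there is one more tool, called after ">>>" as name(argument=value, ...), one argument or row to a line, values as JSON. arm_command: Moves the arm, as the interface text tells. Its arguments: {"type":"object","properties":{"fingers":{"type":"array","items":{"type":"number"}},"travel":{"type":"array","items":{"type":"array","items":{"type":"number"}}},"dr":{"type":"array","items":{"type":"array","items":{"type":"number"}}},"squeeze":{"type":"number"}},"required":["fingers","travel","dr"]}

```bash
mkdir -p pics
cat > h.py <<'E'
from cell import *
import numpy as np, cv2
def world(c,u,v,z=None):
    K=np.array([[c['fx'],0,c['cx']],[0,c['fy'],c['cy']],[0,0,1]])
    p=cv2.undistortPoints(np.array([[[u,v]]],float),K,np.array([c['k1'],0,0,0.]))[0,0]
    R=np.array(c['R']);t=np.array(c['t'])
    d=R.T@np.array([p[0],p[1],1]);o=-R.T@t
    s=(z-o[2])/d[2] if z is not None else c['z_map'][int(v),int(u)]
    return o+s*d
def proj(c,X):
    K=np.array([[c['fx'],0,c['cx']],[0,c['fy'],c['cy']],[0,0,1]])
    q=cv2.projectPoints(np.atleast_2d(X).astype(float),cv2.Rodrigues(np.array(c['R']))[0],np.array(c['t'],float),K,np.array([c['k1'],0,0,0.]))[0]
    return q[:,0]
E
python3 - <<'E'
from h import *
import pickle
for n in ['top','scene']:
    c=read_camera(n); cv2.imwrite(f'pics/{n}0.png',c['color']); pickle.dump(c,open(n+'.pkl','wb'))
    print(n,-np.array(c['R']).T@c['t'],c['fx'],c['k1'])
print(observe())
E
```

```text
top [0.53371992 0.03675059 0.91342876] 415.7305011666487 -0.07786340902506643
scene [-0.09178743  0.45791556  0.47823087] 504.4081302269004 0.004606865095361496
{'time': 0.1, 'qpos': array([ 9.90013785e-01,  3.42639095e-01,  1.52490845e+00, -5.27406783e-06,
        1.27539052e+00, -1.46017615e-01]), 'qvel': array([-3.35083162e-05, -2.06811873e-03, -3.09436599e-03,  1.42614460e-03,
        1.13595892e-04,  1.59274623e-03]), 'joint_efforts': array([ 1.81706477e-03, -4.32004166e+01, -2.44694942e+01,  7.18339719e-02,
        5.25452360e-02, -3.39233009e-05]), 'tool_pos': array([0.22092153, 0.47586389, 0.22612625]), 'tool_rot': array([-3.14026083e+00, -1.90765805e-04,  2.70682914e+00]), 'contact_force': array([-0.41626424, -0.57753275,  0.23728912]), 'torque': array([-0.03538069, -0.03603963, -0.00879074]), 'grip_force': 0.0, 'opening': 0.09183547904366937}
```

View pics/top0.png

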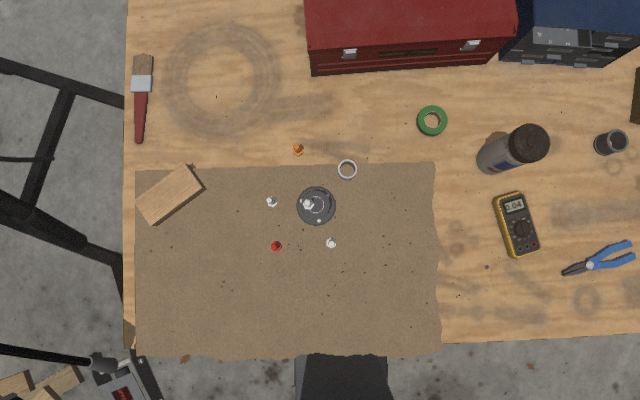

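View pics/scene0.png

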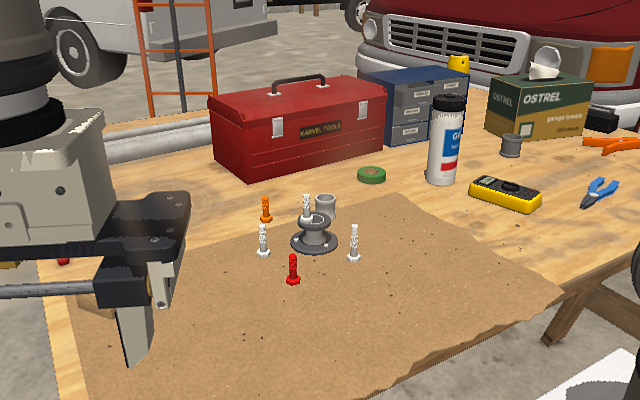

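The top view shows the pedestal at about (316,206) with the bolt left of centre at (307,204). Bystanders are at (271,202), (331,243) and the coupling at (347,169); orange is at (298,149) and red at (276,246). Next I'll zoom in and measure.

Run:
```python
from h import *
import pickle
c=pickle.load(open('top.pkl','rb')); s=pickle.load(open('scene.pkl','rb'))
a=cv2.resize(c['color'][160:255,260:365],None,fx=6,fy=6,interpolation=cv2.INTER_CUBIC); 
b=cv2.resize(s['color'][180:290,245:370],None,fx=5,fy=5,interpolation=cv2.INTER_CUBIC)
cv2.imwrite('pics/top1.png',a); cv2.imwrite('pics/sc1.png',b)
# pedestal top by height (top cam)
pts=np.array([world(c,u,v) for v in range(180,232) for u in range(292,342)])
m=(abs(pts[:,2]-.05)<.006); p=pts[m]; print('z',np.median(p[:,2]))
(cc,r)=cv2.minEnclosingCircle((p[:,:2]*1000).astype(np.float32)); print('ped',cc,r)
h=pts[pts[:,2]>.075]; print('shank',h[:,:3].mean(0),len(h),h[:,2].max())
for n,u,v in [('bA',271,202),('bB',331,243),('coup',347,169),('or',298,149),('red',276,246)]:
    q=np.array([world(c,x,y) for y in range(v-10,v+11) for x in range(u-10,u+11)]); q=q[q[:,2]>.02]
    print(n,q.mean(0).round(3),q[:,2].max().round(3))
```

```text
z 0.050025240232983215
ped (587.7005004882812, 60.67287826538086) 29.742050170898438
shank [0.58039741 0.06967003 0.20809812] 45 0.9134287594399548
bA [0.593 0.144 0.128] 0.913
bB [0.508 0.03  0.111] 0.913
coup [ 0.662 -0.009  0.047] 0.913
or [0.702 0.094 0.085] 0.913
red [0.504 0.143 0.097] 0.913
```

View pics/top1.png

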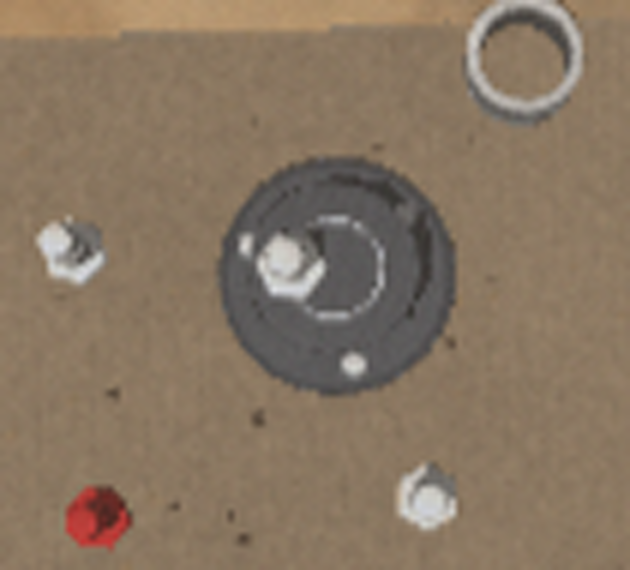

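View pics/sc1.png

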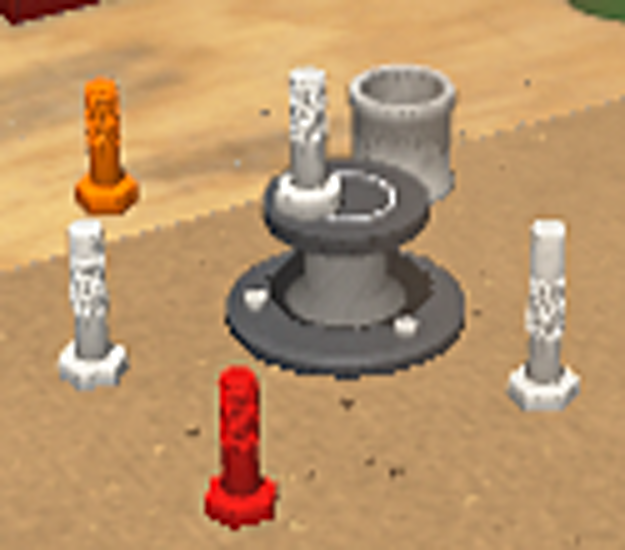

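The ring is centred at about (315.3,204.2) in the top view. The bolt's shank top is at about (307.0,202.0), so the bolt sits roughly 13 mm to +y of centre. I'll refine this by fitting both cameras.

```bash
cat >> h.py <<'E'
def bolt_est(c,ped,box,thr=150,fit_h=.052,z0=.05):
    """match the bright bolt silhouette (head+shank) by IoU"""
    from scipy.optimize import minimize
    u0,u1,v0,v1=box; S=8
    hsv=cv2.cvtColor(c['color'],cv2.COLOR_BGR2HSV)
    m=((hsv[...,2]>thr)&(hsv[...,1]<60)).astype(np.uint8)[v0:v1,u0:u1]
    n,l,st,_=cv2.connectedComponentsWithStats(m); k=1+np.argmax(st[1:,4]); m=cv2.resize((l==k)*1.0,None,fx=S,fy=S,interpolation=cv2.INTER_LINEAR)>.5
    a=np.linspace(0,2*np.pi,40)
    def sil(x,y):
        im=np.zeros(m.shape,np.uint8)
        for r,za,zb in [(.0118,0,.009),(.006,.009,fit_h)]:
            P=np.concatenate([np.c_[x+r*np.cos(a),y+r*np.sin(a),0*a+z0+z] for z in (za,zb)])
            q=(proj(c,P)-[u0,v0]+.5)*S
            cv2.fillConvexPoly(im,cv2.convexHull(q.astype(np.int32)),1)
        return im>0
    def f(p):
        s=sil(*(p/1000)); return -(s&m).sum()/max(1,(s|m).sum())
    best=min((f(np.array([x,y])),x,y) for x in np.arange(ped[0]-20,ped[0]+21,3) for y in np.arange(ped[1]-20,ped[1]+21,3))
    r=minimize(f,best[1:],method='Nelder-Mead',options=dict(initial_simplex=np.array(best[1:])+[[0,0],[2,0],[0,2]]))
    return r.x,r.fun
E
python3 - <<'E'
from h import *
import pickle
c=pickle.load(open('top.pkl','rb')); s=pickle.load(open('scene.pkl','rb'))
print('ring top',world(c,315.25,204.1,.05), 'shanktop',world(c,260+285.5/6-.5,160+255.5/6-.5,.102))
# ring/plate in scene: plate top ellipse crop x 264..428,y 158..(~231)
for u,v in [(264,198),(429,198)]: print('plate edge scene',world(s,245+u/5-.5,180+v/5-.5,.05))
P=[587.7,60.7]
print(bolt_est(c,P,(296,326,190,220)))
print(bolt_est(s,P,(295,325,185,230)))
a=np.linspace(0,2*np.pi,60)
for n,k in (('top',c),('scene',s)):
    im=k['color'].copy()
    for u,v in proj(k,np.c_[.5877+.03*np.cos(a),.0607+.03*np.sin(a),.05+0*a]): im[int(round(v)),int(round(u))]=(0,255,0)
    x=(260,160,105,95) if n=='top' else (245,180,125,110)
    cv2.imwrite(f'pics/{n}2.png',cv2.resize(im[x[1]:x[1]+x[3],x[0]:x[0]+x[2]],None,fx=5,fy=5,interpolation=cv2.INTER_NEAREST))
a,b=[cv2.imread(f'pics/{n}2.png') for n in('top','scene')]
cv2.imwrite('pics/both2.png',cv2.resize(np.hstack([a[:475,:],b[:475,:525]]),(800,362)))
# plausible fixtures around
for n,u,v,z in [('bA',260+72/6,160+262/6,.009),('bB',260+428/6,160+498/6,.06),('coup',260+523/6,160+55/6,.045),('A top',260+52/6,160+241/6,.06)]: print(n,world(c,u,v,z).round(4))
E
```

```text
ring top [0.58758597 0.06047393 0.05      ] shanktop [0.58873244 0.07493298 0.102     ]
plate edge scene [0.60307792 0.08656551 0.05      ]
plate edge scene [0.57298954 0.03631769 0.05      ]
(array([588.17918701,  75.26564331]), np.float64(-0.6513600467973092))
(array([615.80048853,  61.26168732]), np.float64(-0.44269349657555))
bA [0.5937 0.1562 0.009 ]
bB [0.5064 0.0293 0.06  ]
coup [ 0.6597 -0.0084  0.045 ]
A top [0.5977 0.1562 0.06  ]
```

View pics/both2.png

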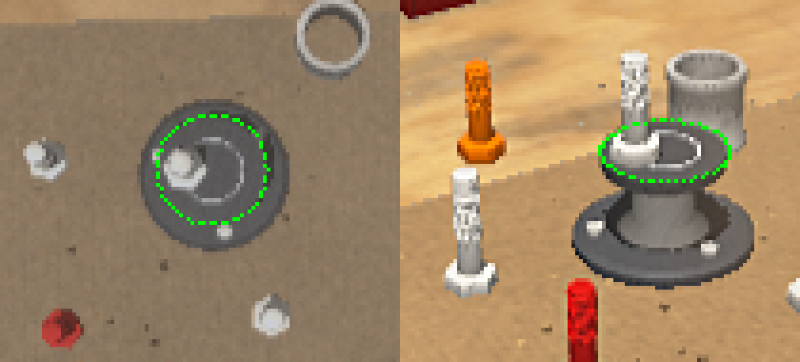

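The fitted pedestal circle (587.7, 60.6 mm) lies exactly on the plate edge in both views. The bolt is at about (588.5, 75.1), so it needs a push of about 14.5 mm along −y. I'll use the inner pad of one finger, with the gripper left open.

```bash
cat >> h.py <<'E'
from scipy.spatial.transform import Rotation as Ro
def go(x,y,z,yaw=np.pi):
    s=observe(); R=Ro.from_euler('xyz',s['tool_rot'])
    T=Ro.from_euler('xyz',[np.pi,0,yaw])
    print('travel',R.inv().apply(np.array([x,y,z])-s['tool_pos']).round(4),'dr',np.degrees((R.inv()*T).as_rotvec()).round(2), 'pos',s['tool_pos'].round(4),'t',s['time'],'F',s['contact_force'].round(2),'op',s['opening'])
E
python3 -c "
from h import *
go(.588,.0506,.16)"
```

```text
travel [-0.5121 -0.231   0.0663] dr [ -0.07  -0.03 -24.91] pos [0.2209 0.4759 0.2261] t 0.1 F [-0.42 -0.58  0.24] op 0.09183547904366937
```

>>> arm_command(
  fingers=[-1,-1,-1,-1,-1,-1,-1,-1],
  travel=[
    [-0.0365,-0.0165,0.0047],
    [-0.073,-0.033,0.0095],
    [-0.1095,-0.0495,0.014],
    [-0.146,-0.066,0.019],
    [-0.1825,-0.0825,0.0236],
    [-0.219,-0.099,0.028],
    [-0.2555,-0.1155,0.033],
    [-0.256,-0.1155,0.033],
  ],
  dr=[
    [0,0,-3.5],
    [0,0,-7],
    [0,0,-10.5],
    [0,0,-14],
    [0,0,-17.5],
    [0,0,-21],
    [0,0,-24.9],
    [0,0,-24.9],
  ],
)

```text
time: 0.77
tool_pos: [0.4081, 0.2587, 0.1926]
tool_rot: [-3.139, 0.0, 3.14]
contact_force: [0.4, -0.4, 0.9]
opening: 0.0919
grip_force: 0.0
```

```bash
python3 -c "
from h import *
go(.588,.0506,.16)"
```

```text
travel [-0.1802 -0.2077  0.0332] dr [-0.14  0.01 -0.1 ] pos [0.4081 0.2587 0.1926] t 0.7667 F [ 0.44 -0.39  0.89] op 0.09192778074417596
```

>>> arm_command(
  fingers=[-1,-1,-1,-1,-1,-1,-1,-1],
  travel=[
    [-0.02,-0.023,0.003],
    [-0.045,-0.052,0.006],
    [-0.07,-0.08,0.01],
    [-0.095,-0.109,0.015],
    [-0.12,-0.138,0.02],
    [-0.145,-0.167,0.025],
    [-0.165,-0.19,0.03],
    [-0.18,-0.207,0.033],
  ],
  dr=[
    [0,0,0],
    [0,0,0],
    [0,0,0],
    [0,0,0],
    [0,0,0],
    [0,0,0],
    [0,0,0],
    [0,0,0],
  ],
)

```text
time: 1.43
tool_pos: [0.5857, 0.0545, 0.1596]
tool_rot: [-3.141, -0.001, 3.139]
contact_force: [0.2, -0.3, 0.5]
opening: 0.0917
grip_force: 0.0
```

>>> arm_command(
  fingers=[-1,-1,-1],
  travel=[
    [0,0,0],
    [0,0,0],
    [0,0,0],
  ],
  dr=[
    [0,0,0],
    [0,0,0],
    [0,0,0],
  ],
)

```text
time: 1.68
tool_pos: [0.5839, 0.0573, 0.1604]
tool_rot: [3.141, -0.001, 3.141]
contact_force: [-0.6, -0.5, 0.2]
opening: 0.0917
grip_force: 0.0
```

Run:
```python
from h import *
go(.588,.0506,.054)
c=read_camera('wrist'); 
im=c['color'].copy()
a=np.linspace(0,2*np.pi,90)
for r,z,x,y in [(.017,.05,.5877,.0606),(.03,.05,.5877,.0606),(.006,.102,.5886,.0751)]:
  for u,v in proj(c,np.c_[x+r*np.cos(a),y+r*np.sin(a),z+0*a]):
    if 0<=round(v)<400 and 0<=round(u)<640: im[int(round(v)),int(round(u))]=(0,255,0)
cv2.imwrite('pics/w1.png',im)
```

```text
travel [-0.0042 -0.0068  0.1064] dr [ 0.03 -0.07 -0.02] pos [0.5839 0.0573 0.1604] t 1.6833 F [-0.55 -0.48  0.2 ] op 0.09166311273885297
```

View pics/w1.png

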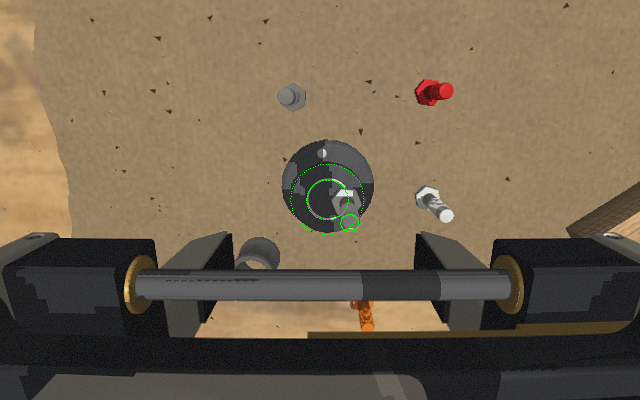

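The wrist view agrees with the fit: head at (345,197), shank top at (349,222) on the fitted circle, and the right finger is on the +y side. I'll correct the position first, then descend.

>>> arm_command(
  fingers=[-1,-1,-1,-1,-1,-1,-1,-1],
  travel=[
    [-0.002,-0.004,0.01],
    [-0.004,-0.0068,0.025],
    [-0.0042,-0.0068,0.04],
    [-0.0042,-0.0068,0.045],
    [-0.0042,-0.0068,0.045],
    [-0.0042,-0.0068,0.045],
    [-0.0042,-0.0068,0.045],
    [-0.0042,-0.0068,0.045],
  ],
  dr=[
    [0,0,0],
    [0,0,0],
    [0,0,0],
    [0,0,0],
    [0,0,0],
    [0,0,0],
    [0,0,0],
    [0,0,0],
  ],
)

```text
time: 2.4
tool_pos: [0.5893, 0.0499, 0.1167]
tool_rot: [-3.142, 0.002, -3.141]
contact_force: [0.0, 0.3, -0.7]
opening: 0.0919
grip_force: 0.0
```

```bash
python3 -c "
from h import *
go(.588,.0506,.0545)"
```

```text
travel [0.0014 0.0007 0.0622] dr [-0.    0.1   0.01] pos [0.5893 0.0499 0.1167] t 2.4 F [ 0.05  0.28 -0.73] op 0.09185398407064455
```

>>> arm_command(
  fingers=[-1,-1,-1,-1,-1,-1,-1,-1],
  travel=[
    [0.001,-0.001,0.012],
    [0.001,-0.001,0.028],
    [0.001,-0.001,0.042],
    [0.001,-0.001,0.052],
    [0.001,-0.001,0.058],
    [0.001,-0.001,0.058],
    [0.001,-0.001,0.058],
    [0.001,-0.001,0.058],
  ],
  dr=[
    [0,0,0],
    [0,0,0],
    [0,0,0],
    [0,0,0],
    [0,0,0],
    [0,0,0],
    [0,0,0],
    [0,0,0],
  ],
)

```text
time: 3.07
tool_pos: [0.5884, 0.0488, 0.0586]
tool_rot: [3.142, 0.002, 3.141]
contact_force: [-0.1, 0.1, -0.5]
opening: 0.0914
grip_force: 0.0
```

Run:
```python
from h import *
go(.588,.0506,.0535)
c=read_camera('scene'); 
cv2.imwrite('pics/s3.png',cv2.resize(c['color'][160:280,240:390],None,fx=5,fy=5,interpolation=cv2.INTER_CUBIC))
```

```text
travel [0.0004 0.0018 0.0051] dr [ 0.    0.09 -0.01] pos [0.5884 0.0488 0.0586] t 3.0667 F [-0.13  0.12 -0.49] op 0.09137041469275833
```

View pics/s3.png

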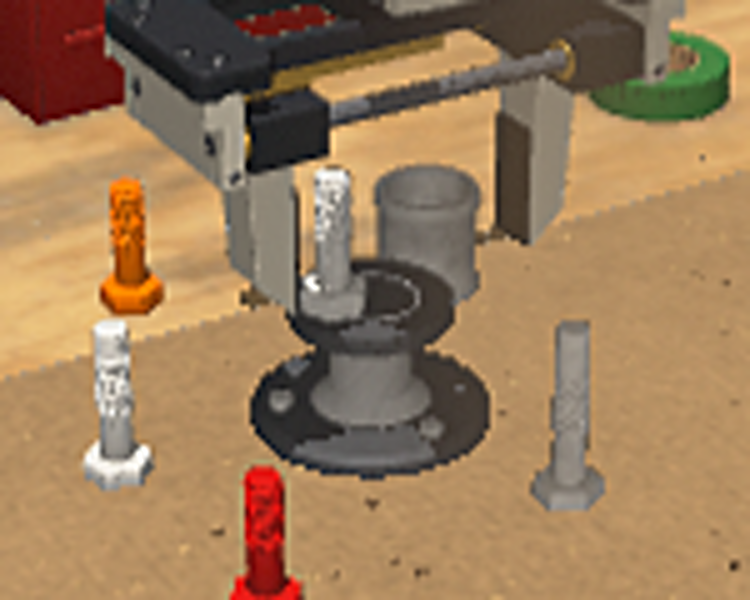

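The pad tip is beside the head and clear of it, with all bystanders untouched. I'll lower 4.5 mm, then push slowly.

>>> arm_command(
  fingers=[-1,-1,-1,-1,-1,-1,-1,-1],
  travel=[
    [0,0,0.002],
    [0,0,0.0045],
    [0,-0.001,0.0045],
    [0,-0.002,0.0045],
    [0,-0.003,0.0045],
    [0,-0.004,0.0045],
    [0,-0.005,0.0045],
    [0,-0.005,0.0045],
  ],
  dr=[
    [0,0,0],
    [0,0,0],
    [0,0,0],
    [0,0,0],
    [0,0,0],
    [0,0,0],
    [0,0,0],
    [0,0,0],
  ],
)

```text
time: 3.78
tool_pos: [0.5879, 0.0435, 0.0533]
tool_rot: [3.142, 0.0, 3.141]
contact_force: [-0.6, 0.8, 0.2]
opening: 0.0922
grip_force: 0.0
```

>>> arm_command(
  fingers=[-1,-1,-1,-1,-1,-1,-1,-1],
  travel=[
    [0,-0.0008,0],
    [0,-0.0016,0],
    [0,-0.0024,0],
    [0,-0.0032,0],
    [0,-0.004,0],
    [0,-0.0048,0],
    [0,-0.0056,0],
    [0,-0.0064,0],
  ],
  dr=[
    [0,0,0],
    [0,0,0],
    [0,0,0],
    [0,0,0],
    [0,0,0],
    [0,0,0],
    [0,0,0],
    [0,0,0],
  ],
)

```text
time: 4.45
tool_pos: [0.5878, 0.0373, 0.0532]
tool_rot: [3.142, 0.0, 3.141]
contact_force: [0.2, 0.7, -0.1]
opening: 0.0918
grip_force: 0.2
```

```bash
cat > b.py <<'E'
from h import *
go(.588,.0263,.054)
for n,bx in (('top',(296,336,190,225)),):
    c=read_camera(n); print(bolt_est(c,[587.7,60.6],bx,130))
import pickle; pickle.dump(c,open('c.pkl','wb'))
s=read_camera('scene'); pickle.dump(s,open('s.pkl','wb'))
E
python3 b.py
```

```text
travel [-0.0002 -0.011  -0.0008] dr [ 0.    0.   -0.01] pos [0.5878 0.0373 0.0532] t 4.45 F [ 0.2   0.74 -0.12] op 0.09175844280873244
(array([604.215625,  70.615625]), np.float64(-0.13717165304340925))
```

>>> arm_command(
  fingers=[-1,-1,-1,-1,-1,-1,-1,-1],
  travel=[
    [0,-0.0007,0],
    [0,-0.0014,0],
    [0,-0.0021,0],
    [0,-0.0028,0],
    [0,-0.0035,0],
    [0,-0.0042,0],
    [0,-0.0049,0],
    [0,-0.0056,0],
  ],
  dr=[
    [0,0,0],
    [0,0,0],
    [0,0,0],
    [0,0,0],
    [0,0,0],
    [0,0,0],
    [0,0,0],
    [0,0,0],
  ],
)

```text
time: 5.22
tool_pos: [0.5878, 0.0317, 0.0532]
tool_rot: [3.142, 0.0, 3.141]
contact_force: [-0.4, 0.2, -0.5]
opening: 0.0919
grip_force: 0.2
```

```bash
cat > b.py <<'E'
from h import *
import sys
go(.588,.0263,.054)
s=read_camera('scene'); im=s['color'].copy(); im=cv2.resize(im[175:235,280:345],None,fx=9,fy=9,interpolation=cv2.INTER_CUBIC)
a=np.linspace(0,2*np.pi,200)
for r,z,col in [(.0125,.05,(0,255,0)),(.017,.05,(0,255,255)),(.006,.102,(0,255,0))]:
  q=((proj(s,np.c_[.5877+r*np.cos(a),.0606+r*np.sin(a),z+0*a])-[280,175]+.5)*9).astype(np.int32)
  cv2.polylines(im,[q],True,col,1)
cv2.imwrite('pics/'+sys.argv[1],im)
E
python3 b.py s4.png
```

```text
travel [-0.0002 -0.0054 -0.0008] dr [ 0.    0.01 -0.01] pos [0.5878 0.0317 0.0532] t 5.2167 F [-0.43  0.19 -0.48] op 0.09189857040326448
```

View pics/s4.png

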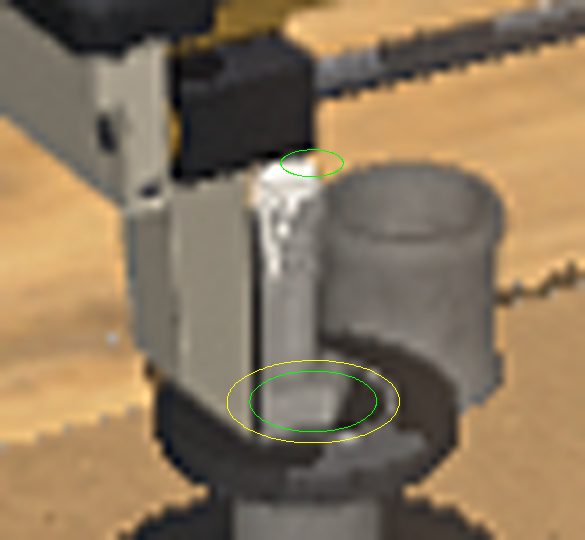

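The bolt is upright with the pad against its head. Its shank is at about x=289 in the crop, against a target of 312, which leaves about 5 mm to push.

>>> arm_command(
  fingers=[-1,-1,-1,-1,-1,-1,-1,-1],
  travel=[
    [0,-0.0007,0],
    [0,-0.0014,0],
    [0,-0.0021,0],
    [0,-0.0028,0],
    [0,-0.0035,0],
    [0,-0.0042,0],
    [0,-0.0048,0],
    [0,-0.005,0],
  ],
  dr=[
    [0,0,0],
    [0,0,0],
    [0,0,0],
    [0,0,0],
    [0,0,0],
    [0,0,0],
    [0,0,0],
    [0,0,0],
  ],
)

```text
time: 5.93
tool_pos: [0.5878, 0.0266, 0.0532]
tool_rot: [3.142, 0.0, 3.141]
contact_force: [0.1, 1.1, 0.3]
opening: 0.092
grip_force: 0.2
```

>>> arm_command(
  fingers=[-1,-1,-1,-1,-1,-1,-1,-1],
  travel=[
    [0,0,0],
    [0,0.002,0],
    [0,0.005,0],
    [0,0.009,0],
    [0,0.012,0],
    [0,0.014,0],
    [0,0.014,0],
    [0,0.014,0],
  ],
  dr=[
    [0,0,0],
    [0,0,0],
    [0,0,0],
    [0,0,0],
    [0,0,0],
    [0,0,0],
    [0,0,0],
    [0,0,0],
  ],
)

```text
time: 6.6
tool_pos: [0.5878, 0.041, 0.0532]
tool_rot: [3.142, 0.0, -3.141]
contact_force: [0.4, 0.1, -0.6]
opening: 0.0919
grip_force: 0.0
```

```bash
python3 b.py s5.png
```

```text
travel [-0.0002 -0.0147 -0.0008] dr [0.   0.   0.01] pos [0.5878 0.041  0.0532] t 6.6 F [ 0.36  0.07 -0.6 ] op 0.09190568669583407
```

View pics/s5.png

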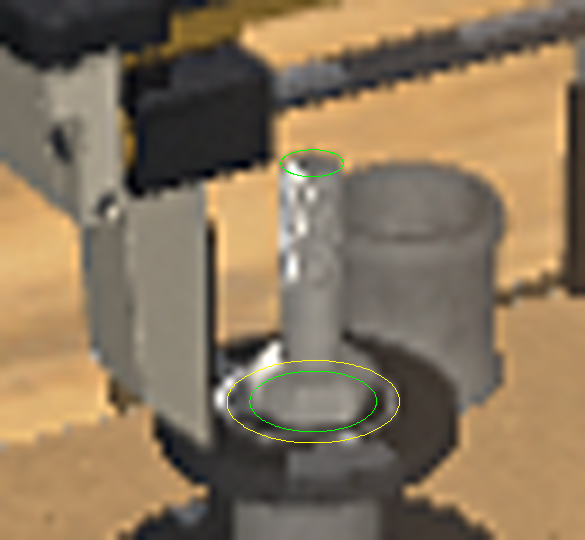

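The bolt is upright and centred on the target outlines to within about 1 mm. Next I'll raise the gripper clear and check from above.

>>> arm_command(
  fingers=[-1,-1,-1,-1,-1,-1,-1,-1],
  travel=[
    [0,0,-0.008],
    [0,0,-0.025],
    [0,0,-0.045],
    [0,0,-0.065],
    [0,0,-0.085],
    [0,0,-0.105],
    [0,0,-0.12],
    [0,0,-0.12],
  ],
  dr=[
    [0,0,0],
    [0,0,0],
    [0,0,0],
    [0,0,0],
    [0,0,0],
    [0,0,0],
    [0,0,0],
    [0,0,0],
  ],
)

```text
time: 7.32
tool_pos: [0.5896, 0.0405, 0.1774]
tool_rot: [-3.141, 0.007, 3.141]
contact_force: [0.3, 0.5, 0.6]
opening: 0.0912
grip_force: 0.0
```

>>> arm_command(
  fingers=[-1,-1,-1,-1,-1,-1,-1,-1],
  travel=[
    [0.01,0.015,-0.005],
    [0.025,0.04,-0.01],
    [0.04,0.07,-0.015],
    [0.055,0.1,-0.02],
    [0.07,0.13,-0.02],
    [0.085,0.16,-0.02],
    [0.1,0.185,-0.02],
    [0.11,0.2,-0.02],
  ],
  dr=[
    [0,0,0],
    [0,0,0],
    [0,0,0],
    [0,0,0],
    [0,0,0],
    [0,0,0],
    [0,0,0],
    [0,0,0],
  ],
)

```text
time: 7.98
tool_pos: [0.4759, 0.2429, 0.1926]
tool_rot: [3.141, -0.001, -3.14]
contact_force: [0.0, 0.2, 0.5]
opening: 0.0918
grip_force: 0.0
```

>>> arm_command(
  fingers=[-1,-1,-1,-1,-1,-1],
  travel=[
    [0,0,0],
    [0,0,0],
    [0,0,0],
    [0,0,0],
    [0,0,0],
    [0,0,0],
  ],
  dr=[
    [0,0,0],
    [0,0,0],
    [0,0,0],
    [0,0,0],
    [0,0,0],
    [0,0,0],
  ],
)

```text
time: 8.48
tool_pos: [0.4784, 0.2399, 0.1931]
tool_rot: [-3.142, -0.0, 3.14]
contact_force: [1.2, 0.1, -0.6]
opening: 0.0916
grip_force: 0.0
```

Run:
```python
from h import *
go(0,0,0)
c=read_camera('top'); im=cv2.resize(c['color'][160:255,260:365],None,fx=6,fy=6,interpolation=cv2.INTER_CUBIC)
cv2.imwrite('pics/t6.png',im)
print(bolt_est(c,[587.7,60.6],(302,332,190,218),120))
```

```text
travel [ 0.4779 -0.2408  0.1931] dr [-0.   -0.01 -0.1 ] pos [0.4784 0.2399 0.1931] t 8.4833 F [ 1.16  0.07 -0.6 ] op 0.09159803882057456
(array([584.778125,  61.13125 ]), np.float64(-0.6948323188924692))
```

View pics/t6.png

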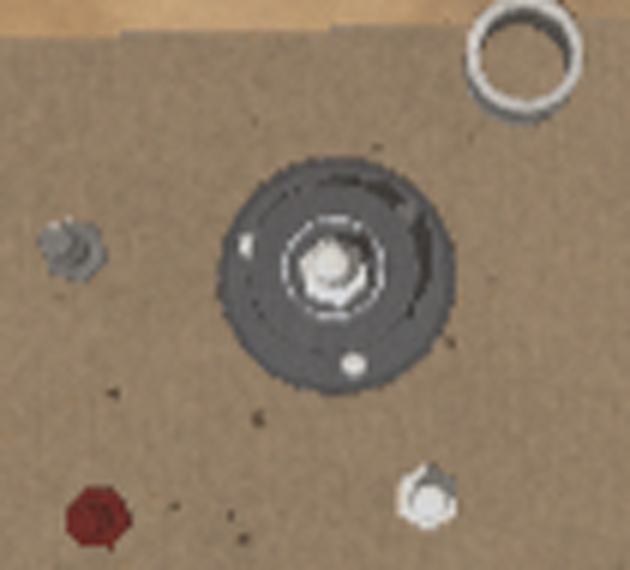

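The whole ring, centred at about (334,267) in the crop, shows all round the head, centred at about (333,270). The bolt is upright and the bystanders have not moved, so I'm handing in.

```bash
python3 -c "
from cell import *
print(hand_in())"
```

```text
the job is handed in; nothing more can be done
None
```

The bolt stands upright on its own with its head wholly inside the ring, the bystanders are where they were, and I handed the job in at about 8.5 s of the 51 s allowed.

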